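Pack the supper caddy: clip in the spice jars, three tea lights in the drawer

ROBOT

A 7-joint arm with a two-finger parallel gripper is mounted at the origin on a cart in front of the work surface, level with it; the furniture and walls round the work are solid. World frame = base frame: x ahead of the robot, y to its left, z up, the work surface at z = 0. Lengths are in m, angles in degrees, forces in N, time in s.
With the tool pointing down it reaches from about 0.4 to 0.85 m from the base axis. Payload 6.9 kg.
Tool frame: the origin (TCP) lies midway between the tips of the shut fingers; the grasp point (between the pads) lies 19 mm behind it; z points along the fingers, y is the line along which they close (so a half turn about z gives the same grasp; the last joint's range is limited). The gripper opens to 85 mm and grips with 20 to 120 N. Pads are 22 mm wide; open, the fingers measure 114 mm over their backs; the gripper's body (76 mm by 85 mm) begins 54 mm behind the grasp point. The pads swing forward as they close: fully open they stand 13 mm farther back than shut.
Start: joints at [-67.466, 29.078, -13.613, 85.955, 7.202, 65.827, -8.869], TCP at [0.177, 0.599, 0.231] pointing down, gripper open.
Joint ranges: [-176.47, 176.47], [-13.61, 117.27], [-81.72, 77.17], [0.22, 143.17], [-87.28, 267.28], [10, 112.55], [-165.47, 165.47]. Speed limits (degrees/s): [136.94, 136.94, 180, 180, 180, 180, 180].

INTERFACE

Orientations are given as a 3x3 rotation matrix whose columns are the frame's x, y, z axes.
In Python, from cell import manip gives the robot as it stands. The module is installed in compiled form; this text tells all that it offers.
- The arm moves only by the tool apply_moves, never from a script. Its argument "commands" is text: rows parted by semicolons, each of 6 numbers parted by spaces: the shift along the world's x, y, z in m, then the turn, a rotation vector about the world's x, y, z in rad. In form: tx ty tz rx ry rz; .... A call has 1 to 8 rows; each row is the pose to reach, as a shift and turn from the pose commanded when the call began; what a row does not reach only later rows make up. A row lasts 1/8 s, in which the tool goes at most 62.5 mm and 10.7 degrees, less where a joint would pass 70% of its speed; a pose out of reach is approached as far as the arm can. A call with a gripper value outside its range is refused whole. "jaw" is the opening, from 0 (shut) to 1 (fully open), set as the call begins (left out, the last holds). The fingers move at their own pace and stop on an object; the grip force is fixed at half the most. Time passes only in rows, so rows that repeat a pose let the fingers close. It gives the time, the measured TCP pose, the force, the opening and the grip force at its end, in the units of the state.
- manip.get_obs(): the state, without advancing time (a new reading comes with each control period).
- manip.get_image(name): name is "scene" or "top" or "wrist"; returns a dict with "img" (400x640x3 uint8, blue, green, red), "fovy" (degrees; the focal length in pixels is half the picture's height over the tangent of half this angle, whatever the lens; pixels are square), "cx", "cy" (the principal point, pixels), "k1" (the pictures are not rectified: a ray, as slopes to the right and down, at radius r is drawn at 1 + k1 r^2 times it, then the intrinsics apply), "xyz" and "orientation" of the camera in the world; the wrist camera has in their place "mount" (4x4, takes a point from camera to tool coordinates, whose origin is the TCP and whose axes are the flange's). Camera axes: x right, y down, z forward; pixel columns grow to the right and rows downward; lengths in m; the calibration is good to about 2 mm. A picture is of the moment at which its call begins: read the wrist's pose just before it. There is no depth.
- manip.hand_in(): hands the job in; it is judged then, once.
The state is a dict: "time_s": time; "qpos": joint angles; "joint_vel": joint speeds; "tau": joint torques, N m; "ee_pos": TCP position; "ee_rot": TCP orientation; "wrist_force": force on the tool from outside, world axes, zero at the start; "torque": the same for the moment, N m; "gripper_width": finger opening in m; "grasp_force": force on a finger pad.
Only numpy, scipy, OpenCV 4.12 (cv2) and the standard library are available. Lean on these libraries where they do the work, as an engineer would, in place of code of your own. Each camera call takes 0.05 s, during which the arm holds its last target. There are 200 camera calls.

TASK

Get the supper caddy ready for the table: snap every spice jar on the worktop upright into the spring clips along the caddy's top, one to a clip (any clip will do) and pushed in from the front until it sits against the rail. Put exactly three of the four tea lights into its open drawer, leave the fourth on the worktop, and push the drawer fully home until it clicks. Leave the salt shaker and the small tin where they are.

Things in the scene. Friction and masses are not known exactly. Their poses are not given: they have to be found in the camera images.
- clip_1 (a point): leftmost of four spring clips on the flat top of the supper caddy (fixed low light-wood cabinet, 150 deep x 290 wide x 62 mm high): on that top, where the middle of the underside of a clipped jar stands. Axes of all clip points: x to the caddy's back, y to its left, z up. A jar goes in along +x, upright. Clips stand 70 mm apart.
- clip_2 (a point): second clip from the left, same kind of point. Each clip is a pair of sprung steel jaws 39 to 55 mm above the caddy's top; their rounded slippery white tips are 14 mm in front of the point and 30 mm apart, the flared mouth reaches 25 mm in front of the point and is 60 mm wide over all. A jar pushed in with about 5 N spreads them, snaps past and is held.
- clip_3 (a point): third clip from the left, same kind of point. Behind the whole row runs a wooden rail, from 20 to 30 mm behind the points and 56 mm high above the caddy's top; a clipped jar rests against it.
- clip_4 (a point): rightmost clip, same kind of point
- drawer (a joint): the caddy's blue-fronted drawer below the clips: m open, 0 = fully home, about 0.09 at the start, 0.105 at most; it slides out of the caddy's front (the clip points' -x). About 1 N of friction; from 12 to 4 mm open a spring catch resists with about 4 N, below that it pulls the drawer home and holds it.
- drawer_spot (a point): on the drawer's inner floor (15 mm above the worktop), mid-width, 42 mm behind the inner face of its front panel; axes as the clips'. Inside, the drawer reaches 125 mm to either side of this point and 82 mm behind it; side walls 27 mm, front panel 43 mm above the floor. Clear above as far as it is open.
- drawer_front (a point): middle of the outer face of the slim steel pull on the drawer's front, 40 mm above the worktop; moves with the drawer. The flat blue panel (290 mm wide, 4 to 58 mm above the worktop) lies 5.5 mm behind this point; both may be pushed.
- jar_a_mid (a point): clear glass spice jar with a black cap and navy label, a plain cylinder 41 mm across and 105 mm high, 0.11 kg, standing upright; this point is its centre, half-way up, z along the jar. May be absent.
- jar_b_mid (a point): clear glass spice jar with a black cap and cream and black label, a plain cylinder 41 mm across and 105 mm high, 0.11 kg, standing upright; this point is its centre, half-way up, z along the jar. May be absent.
- jar_c_mid (a point): clear glass spice jar with a black cap and green and black label, a plain cylinder 41 mm across and 105 mm high, 0.11 kg, standing upright; this point is its centre, half-way up, z along the jar. May be absent.
- jar_d_mid (a point): clear glass spice jar with a black cap and navy label, a plain cylinder 41 mm across and 105 mm high, 0.11 kg, standing upright; this point is its centre, half-way up, z along the jar. May be absent.
- light_a_mid (a point): tea light: green candle in a round aluminium cup 38 mm across, 15 mm high; this point is its centre, half-way up
- light_b_mid (a point): tea light: green candle in a round aluminium cup 38 mm across, 15 mm high; this point is its centre, half-way up
- light_c_mid (a point): tea light: green candle in a round aluminium cup 38 mm across, 15 mm high; this point is its centre, half-way up
- light_d_mid (a point): tea light: green candle in a round aluminium cup 38 mm across, 15 mm high; this point is its centre, half-way up
- salt_mid (a point): glass salt shaker with a grey cap, 44 mm across, 90 mm high, not part of the job; its centre
- soup_mid (a point): small white tin, 57 mm across, 72 mm high, not part of the job; its centre

How it is judged (in metres and radians):
At the end, for the whole second after the job is handed in: Every spice jar present stands upright (within 0.1 rad) on the caddy's top in a clip, its centre within 6 mm of a clip site horizontally; exactly three tea lights are in the drawer and the fourth lies on the worktop; the drawer is open less than 3 mm ((horizontal distance between jar_a_mid and clip_1 below 0.006 m or horizontal distance between jar_a_mid and clip_2 below 0.006 m or horizontal distance between jar_a_mid and clip_3 below 0.006 m or horizontal distance between jar_a_mid and clip_4 below 0.006 m) and z of jar_a_mid in the frame of clip_1 between 0.045 and 0.06 m and angle between each of jar_a_mid, jar_b_mid, jar_c_mid, jar_d_mid's own z axis and vertical below 0.1 rad and (horizontal distance between jar_b_mid and clip_1 below 0.006 m or horizontal distance between jar_b_mid and clip_2 below 0.006 m or horizontal distance between jar_b_mid and clip_3 below 0.006 m or horizontal distance between jar_b_mid and clip_4 below 0.006 m) and z of jar_b_mid in the frame of clip_1 between 0.045 and 0.06 m and (horizontal distance between jar_c_mid and clip_1 below 0.006 m or horizontal distance between jar_c_mid and clip_2 below 0.006 m or horizontal distance between jar_c_mid and clip_3 below 0.006 m or horizontal distance between jar_c_mid and clip_4 below 0.006 m) and z of jar_c_mid in the frame of clip_1 between 0.045 and 0.06 m and (horizontal distance between jar_d_mid and clip_1 below 0.006 m or horizontal distance between jar_d_mid and clip_2 below 0.006 m or horizontal distance between jar_d_mid and clip_3 below 0.006 m or horizontal distance between jar_d_mid and clip_4 below 0.006 m) and z of jar_d_mid in the frame of clip_1 between 0.045 and 0.06 m and ((x of light_b_mid in the frame of drawer_spot between -0.045 and 0.085 m and y of light_b_mid in the frame of drawer_spot between -0.127 and 0.127 m and z of light_b_mid in the frame of drawer_spot between 0 and 0.035 m and x of light_c_mid in the frame of drawer_spot between -0.045 and 0.085 m and y of light_c_mid in the frame of drawer_spot between -0.127 and 0.127 m and z of light_c_mid in the frame of drawer_spot between 0 and 0.035 m and x of light_d_mid in the frame of drawer_spot between -0.045 and 0.085 m and y of light_d_mid in the frame of drawer_spot between -0.127 and 0.127 m and z of light_d_mid in the frame of drawer_spot between 0 and 0.035 m and not (x of light_a_mid in the frame of drawer_spot between -0.045 and 0.085 m and y of light_a_mid in the frame of drawer_spot between -0.127 and 0.127 m and z of light_a_mid in the frame of drawer_spot between 0 and 0.035 m) and height (world z) of light_a_mid between 0 and 0.02 m) or (x of light_a_mid in the frame of drawer_spot between -0.045 and 0.085 m and y of light_a_mid in the frame of drawer_spot between -0.127 and 0.127 m and z of light_a_mid in the frame of drawer_spot between 0 and 0.035 m and x of light_c_mid in the frame of drawer_spot between -0.045 and 0.085 m and y of light_c_mid in the frame of drawer_spot between -0.127 and 0.127 m and z of light_c_mid in the frame of drawer_spot between 0 and 0.035 m and x of light_d_mid in the frame of drawer_spot between -0.045 and 0.085 m and y of light_d_mid in the frame of drawer_spot between -0.127 and 0.127 m and z of light_d_mid in the frame of drawer_spot between 0 and 0.035 m and not (x of light_b_mid in the frame of drawer_spot between -0.045 and 0.085 m and y of light_b_mid in the frame of drawer_spot between -0.127 and 0.127 m and z of light_b_mid in the frame of drawer_spot between 0 and 0.035 m) and height (world z) of light_b_mid between 0 and 0.02 m) or (x of light_a_mid in the frame of drawer_spot between -0.045 and 0.085 m and y of light_a_mid in the frame of drawer_spot between -0.127 and 0.127 m and z of light_a_mid in the frame of drawer_spot between 0 and 0.035 m and x of light_b_mid in the frame of drawer_spot between -0.045 and 0.085 m and y of light_b_mid in the frame of drawer_spot between -0.127 and 0.127 m and z of light_b_mid in the frame of drawer_spot between 0 and 0.035 m and x of light_d_mid in the frame of drawer_spot between -0.045 and 0.085 m and y of light_d_mid in the frame of drawer_spot between -0.127 and 0.127 m and z of light_d_mid in the frame of drawer_spot between 0 and 0.035 m and not (x of light_c_mid in the frame of drawer_spot between -0.045 and 0.085 m and y of light_c_mid in the frame of drawer_spot between -0.127 and 0.127 m and z of light_c_mid in the frame of drawer_spot between 0 and 0.035 m) and height (world z) of light_c_mid between 0 and 0.02 m) or (x of light_a_mid in the frame of drawer_spot between -0.045 and 0.085 m and y of light_a_mid in the frame of drawer_spot between -0.127 and 0.127 m and z of light_a_mid in the frame of drawer_spot between 0 and 0.035 m and x of light_b_mid in the frame of drawer_spot between -0.045 and 0.085 m and y of light_b_mid in the frame of drawer_spot between -0.127 and 0.127 m and z of light_b_mid in the frame of drawer_spot between 0 and 0.035 m and x of light_c_mid in the frame of drawer_spot between -0.045 and 0.085 m and y of light_c_mid in the frame of drawer_spot between -0.127 and 0.127 m and z of light_c_mid in the frame of drawer_spot between 0 and 0.035 m and not (x of light_d_mid in the frame of drawer_spot between -0.045 and 0.085 m and y of light_d_mid in the frame of drawer_spot between -0.127 and 0.127 m and z of light_d_mid in the frame of drawer_spot between 0 and 0.035 m) and height (world z) of light_d_mid between 0 and 0.02 m)) and value of joint drawer below 0.003 m); the robot touches nothing.
It fails at once if the salt shaker was moved by more than 30 mm (distance of salt_mid from where it was at the start of the episode above 0.03 m).
It fails at once if the small tin was moved by more than 30 mm (distance of soup_mid from where it was at the start of the episode above 0.03 m).
Of jar_a, jar_b, jar_c, jar_d only 2 to 4 are there at a start; the rules pass over those that are not, and their reading is None.
At some moment in a run one of light_a, light_b, light_c, light_d may be knocked a few centimetres aside while the robot is not near it.
It also fails if it takes over 210 s, if anything falls off the work surface, if the arm or the gripper's body presses on something with over 40 N, if the wrist force passes 120 N, or if a joint passes its speed limit or range.

## Working session

There is one attempt and no reset: what is moved stays moved. The work goes in short steps, Python scripts to look and compute and a tool call to move; the robot and the scene stay as the last step left them, time stands still between calls to the robot, and variables do not carry over. Pictures are saved under pics/ and viewed, at most 14 in all, crops included, and the job is handed in when it is done.

Besides the shell and the picture viewer there is one more tool, called as name(argument=value, ...), one argument or row to a line, values as JSON. apply_moves: Moves the arm, as the interface text tells. Its arguments: {"type":"object","properties":{"commands":{"type":"string"},"jaw":{"type":"number"}},"required":["commands"]}

```bash
mkdir -p pics
cat > h.py <<'E'
import numpy as np, cv2
from cell import manip
def cam(name):
    o=manip.get_obs(); d=manip.get_image(name)
    if 'mount' in d:
        M=np.array(d['mount']); R=np.array(o['ee_rot']); p=np.array(o['ee_pos'])
        d['xyz']=p+R@M[:3,3]; d['orientation']=R@M[:3,:3]
    d['xyz']=np.array(d['xyz']); d['orientation']=np.array(d['orientation']).reshape(3,3)
    return d
def K(d):
    f=200/np.tan(np.radians(d['fovy'])/2)
    return np.array([[f,0,d['cx']],[0,f,d['cy']],[0,0,1.]])
def ray(d,u,v):
    p=cv2.undistortPoints(np.array([[[u,v]]],float),K(d),np.array([d['k1'],0,0,0.]),None,None,None)[0,0] if 0 else None
    k=K(d); a=np.array([(u-k[0,2])/k[0,0],(v-k[1,2])/k[1,1]]); s=a.copy()
    for _ in range(30): s=a/(1+d['k1']*(s@s))
    return d['orientation']@np.array([s[0],s[1],1])
def onz(d,u,v,z):
    r=ray(d,u,v); return d['xyz']+r*(z-d['xyz'][2])/r[2]
def proj(d,P):
    c=d['orientation'].T@(np.array(P)-d['xyz']); s=c[:2]/c[2]; s=s*(1+d['k1']*(s@s)); k=K(d)
    return s*k[0,0]+k[:2,2]
E
python3 - <<'E'
from h import *
for n in ('scene','top','wrist'):
    d=cam(n); cv2.imwrite(f'pics/{n}0.png',d['img']); print(n,d['fovy'],d['cx'],d['cy'],d['k1'],d['xyz'].round(3),d['orientation'].round(3).tolist())
o=manip.get_obs(); print(o['time_s'],np.round(o['ee_pos'],3),np.round(o['ee_rot'],3).tolist(),o['gripper_width'])
E
```

```text
scene 56.27428962926591 326.7410326357736 200.81551222099012 0.006158688663597266 [-0.196  0.688  0.589] [[-0.712, -0.309, 0.63], [-0.702, 0.333, -0.63], [-0.015, -0.891, -0.454]]
top 57.39990232307957 317.4621209922148 199.04950246048423 0.018329504853232537 [ 0.208 -0.028  1.379] [[0.049, -0.977, 0.209], [-0.999, -0.047, 0.012], [-0.002, -0.209, -0.978]]
wrist 65.28454055307192 321.1301203500454 197.50692530326913 -0.01620162256711496 [0.114 0.617 0.372] [[0.283, 0.926, 0.249], [0.959, -0.273, -0.075], [-0.001, 0.261, -0.965]]
0.15 [0.177 0.599 0.231] [[-0.959, 0.284, -0.0], [0.284, 0.959, -0.001], [-0.0, -0.001, -1.0]] 0.08530940256534747
```

View pics/top0.png

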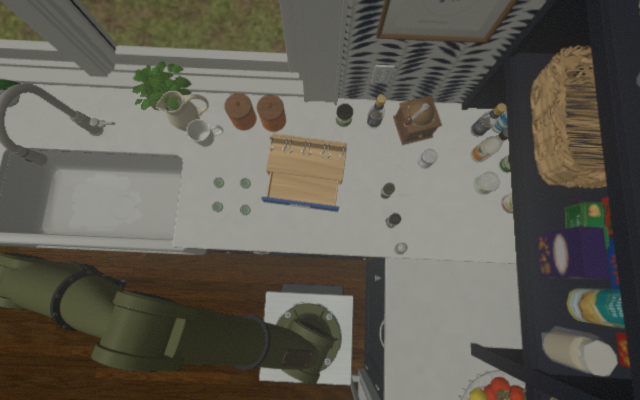

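View pics/scene0.png

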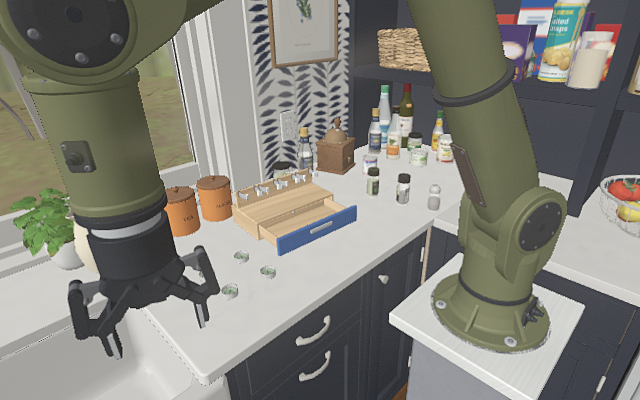

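Top: tea lights at (219,183), (246,183), (218,207), (245,210). The drawer front runs (263,201)-(338,208), and the clips are near (287..327,147). Jar candidates are (388,190), (394,220) and perhaps (344,115). Probably salt at (401,248) and the tin at (428,158). I'll zoom in to be sure.

Run:
```python
from h import *
a=cv2.imread('pics/top0.png')[95:260,200:450]; a=cv2.resize(a,None,fx=3.2,fy=3.2,interpolation=cv2.INTER_CUBIC)
cv2.imwrite('pics/topc.png',a)
b=cv2.imread('pics/scene0.png')[120:310,200:470]; b=cv2.resize(b,None,fx=2.9,fy=2.9,interpolation=cv2.INTER_CUBIC)
cv2.imwrite('pics/scenec.png',b)
```

```text
(no output)
```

View pics/topc.png

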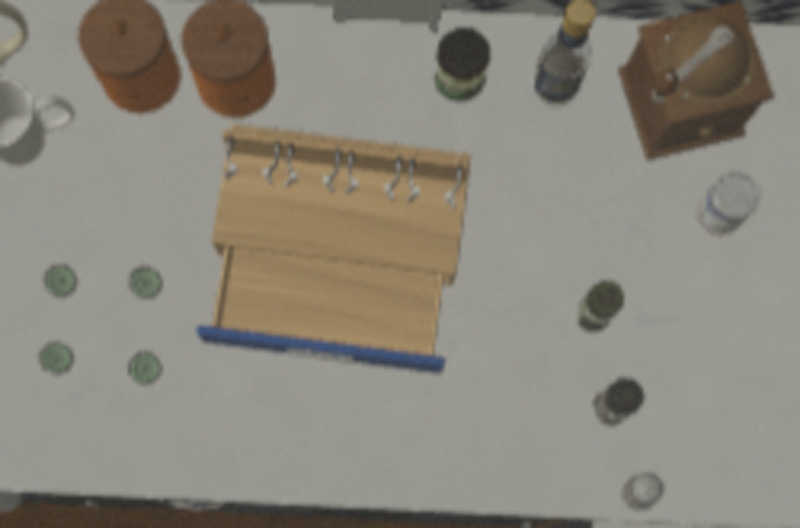

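View pics/scenec.png

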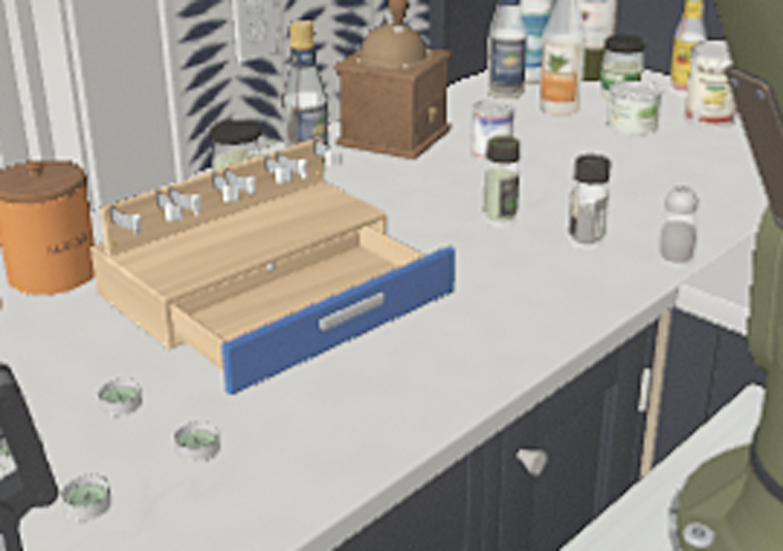

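Two spice jars are present: green at top-crop (605,297) and cream at (625,397). The jar at (462,50) is larger, so it is background. Salt is at (648,487) and the tin at (735,190). Next I'll turn these into positions.

Run:
```python
from h import *
d=cam('top'); im=d['img']; hsv=cv2.cvtColor(im,cv2.COLOR_BGR2HSV)
w=lambda u,v,z: onz(d,u,v,z).round(4)
c=lambda x,y:(x/3.2+200,y/3.2+95)
for n,p,z in [('green',(605,297),.105),('cream',(625,397),.105),('salt',(648,487),.09),('tin',(735,190),.072)]: print(n,w(*c(*p),z))
print('rail back corners',w(*c(229,127),.118),w(*c(469,154),.118))
print('top front corners',w(*c(214,246),.062),w(*c(453,283),.062))
m=cv2.inRange(hsv,(105,110,40),(130,255,255)); m[:150]=0;m[260:]=0;m[:,:230]=0;m[:,380:]=0
ys,xs=np.nonzero(m); r=cv2.minAreaRect(np.c_[xs,ys].astype(np.float32)); b=cv2.boxPoints(r); print('blue',b.round(1).tolist(),[w(*p,.058)[:2].tolist() for p in b])
g=cv2.inRange(hsv,(40,25,40),(90,255,255)); g[:170]=0;g[225:]=0;g[:,:205]=0;g[:,262:]=0
n,_,st,ce=cv2.connectedComponentsWithStats(g)
for i in range(1,n):
    if st[i,4]>15: print('light',ce[i].round(1),st[i,4],w(*ce[i],.012))
print(manip.get_obs()['qpos'])
```

```text
green [ 0.5338 -0.2672  0.105 ]
cream [ 0.4215 -0.29    0.105 ]
salt [ 0.3255 -0.3186  0.09  ]
tin [ 0.6786 -0.4241  0.072 ]
rail back corners [0.7103 0.167  0.118 ] [ 0.6909 -0.1087  0.118 ]
top front corners [0.5842 0.1822 0.062 ] [ 0.553  -0.0989  0.062 ]
blue [[262.8999938964844, 198.6999969482422], [263.1000061035156, 197.3000030517578], [336.1000061035156, 207.10000610351562], [335.8999938964844, 208.5]] [[0.4818, 0.1895], [0.4869, 0.1892], [0.4631, -0.0822], [0.4579, -0.0817]]
light [218.3 182.2] 64 [0.5478 0.374  0.012 ]
light [245.  182.9] 65 [0.5503 0.2711 0.012 ]
light [217.1 206.4] 66 [0.453  0.3689 0.012 ]
light [244.8 209.5] 68 [0.4459 0.2623 0.012 ]
[-67.46626042  29.10781561 -13.61136525  85.98347966   7.203057
  65.82640173  -8.86886325]
```

apply_moves(
  commands="0.05 -0.04 0.03 0 0 0.1; 0.09 -0.09 0.03 0 0 0.2; 0.13 -0.14 0.03 0 0 0.2; 0.17 -0.19 0.03 0 0 0.2; 0.21 -0.24 0.03 0 0 0.2; 0.25 -0.29 0.03 0 0 0.2; 0.273 -0.329 0.03 0 0 0.2; 0.273 -0.329 0.03 0 0 0.2",
  jaw=0.75,
)

```text
time_s: 1.2
ee_pos: [0.4535, 0.2647, 0.261]
ee_rot: [[-0.995, 0.097, 0.001], [0.097, 0.995, -0.003], [-0.001, -0.003, -1.0]]
wrist_force: [-0.2, 0.9, 0.3]
gripper_width: 0.0642
grasp_force: 0.0
```

```bash
cat > lights.py <<'E'
from h import *
import sys
d=cam('wrist'); im=d['img']; cv2.imwrite(f'pics/{sys.argv[1]}.png',im); hsv=cv2.cvtColor(im,cv2.COLOR_BGR2HSV)
g=cv2.inRange(hsv,(40,40,40),(90,255,255)); g=cv2.morphologyEx(g,cv2.MORPH_CLOSE,np.ones((7,7)))
n,_,st,ce=cv2.connectedComponentsWithStats(g)
for i in range(1,n):
    if st[i,4]>150: print('light',ce[i].round(1),st[i].tolist(),onz(d,*ce[i],.012).round(4))
m=cv2.inRange(hsv,(105,110,40),(130,255,255)); ys,xs=np.nonzero(m)
if len(xs)>50:
    b=cv2.boxPoints(cv2.minAreaRect(np.c_[xs,ys].astype(np.float32))); print([(p.round(1).tolist(),onz(d,*p,.058)[:2].round(4).tolist()) for p in b])
o=manip.get_obs(); print(o['time_s'],np.round(o['ee_pos'],4),np.round(o['ee_rot'],3).tolist(),o['gripper_width'])
E
python3 lights.py w1
```

```text
[([23.899999618530273, 196.39999389648438], [0.4458, -0.0829]), ([270.0, 193.6999969482422], [0.4704, 0.2034]), ([270.20001220703125, 209.89999389648438], [0.4896, 0.2009]), ([24.100000381469727, 212.60000610351562], [0.4651, -0.0896])]
1.25 [0.4517 0.2679 0.2611] [[-0.996, 0.093, -0.0], [0.093, 0.996, -0.001], [-0.0, -0.001, -1.0]] 0.06398554426619789
```

View pics/w1.png

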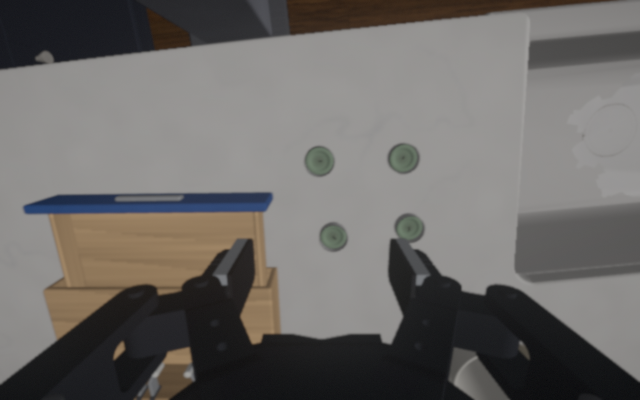

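Wrist view: lights at about (320,161), (403,158), (333,237), (409,228). The drawer's left inner edge is near column 262.

```bash
sed -i 's/(40,40,40)/(50,22,60)/' lights.py
python3 - <<'E'
from h import *
d=cam('wrist'); im=d['img']; hsv=cv2.cvtColor(im,cv2.COLOR_BGR2HSV)
print(hsv[161,320],hsv[155,330],hsv[120,320])
for p in [(320,161),(403,158),(333,237),(409,228)]: print(onz(d,*p,.013).round(4))
for p in [(52,213),(262,211),(268,286)]: print(onz(d,*p,.042 if p[1]<250 else .062).round(4))
E
python3 lights.py w1b
```

```text
[ 54  34 106] [ 20   5 144] [ 10   5 151]
[0.4432 0.2666 0.013 ]
[0.449  0.3705 0.013 ]
[0.5466 0.2744 0.013 ]
[0.5432 0.3761 0.013 ]
[ 0.4718 -0.0669  0.042 ]
[0.493  0.1914 0.042 ]
[0.5834 0.1895 0.062 ]
light [397.8 161.6] [385, 148, 27, 28, 583] [0.4516 0.3664 0.012 ]
light [314.4 163.7] [301, 150, 28, 28, 591] [0.4449 0.2614 0.012 ]
light [403.9 230. ] [391, 220, 26, 22, 419] [0.5443 0.3722 0.012 ]
light [327.9 239.5] [316, 229, 25, 22, 447] [0.5488 0.2699 0.012 ]
[([19.0, 197.0], [0.4453, -0.0824]), ([266.0, 197.0], [0.471, 0.2043]), ([266.0, 213.0], [0.4901, 0.2017]), ([19.0, 213.0], [0.4643, -0.0891])]
1.35 [0.4499 0.2709 0.2612] [[-0.996, 0.087, -0.001], [0.087, 0.996, 0.0], [0.001, 0.0, -1.0]] 0.06376424788724097
```

apply_moves(
  commands="0.05 0 -0.03 0 0 0; 0.1 0.0005 -0.08 0 0 0; 0.1 0.0005 -0.14 0 0 0; 0.1 0.0005 -0.19 0 0 0; 0.1 0.0005 -0.225 0 0 0; 0.1 0.0005 -0.245 0 0 0; 0.1 0.0005 -0.256 0 0 0; 0.1 0.0005 -0.256 0 0 0",
)

```text
time_s: 2.35
ee_pos: [0.5496, 0.2719, 0.0049]
ee_rot: [[-0.996, 0.086, -0.001], [0.086, 0.996, 0.0], [0.001, -0.0, -1.0]]
wrist_force: [0.2, 0.2, 1.1]
gripper_width: 0.064
grasp_force: 0.0
```

apply_moves(
  commands="0 0 0 0 0 0;0 0 0 0 0 0;0 0 0 0 0 0;0 0 0 0 0 0;0 0 0 0 0 0",
  jaw=0,
)

```text
time_s: 2.98
ee_pos: [0.5511, 0.2716, 0.0069]
ee_rot: [[-0.996, 0.088, 0.002], [0.088, 0.996, 0.002], [-0.002, 0.002, -1.0]]
wrist_force: [-1.7, 0.8, 6.4]
gripper_width: 0.0344
grasp_force: 59.5
```

apply_moves(
  commands="0 0 0.05 0 0 0; 0 0 0.1 0 0 0; -0.01 -0.06 0.11 0 0 0; -0.025 -0.115 0.11 0 0 0; -0.025 -0.1395 0.1 0 0 0; -0.025 -0.1395 0.055 0 0 0; -0.025 -0.1395 0.025 0 0 0; -0.025 -0.1395 0.018 0 0 0",
)

```text
time_s: 3.98
ee_pos: [0.5246, 0.1309, 0.0223]
ee_rot: [[-0.996, 0.088, -0.002], [0.088, 0.996, -0.001], [0.002, -0.001, -1.0]]
wrist_force: [0.3, -0.3, -0.9]
gripper_width: 0.0339
grasp_force: 60.0
```

apply_moves(
  commands="0 0 0 0 0 0;0 0 0 0 0 0;0 0 0 0 0 0;0 0 0.05 0 0 0; 0.0 0.02 0.11 0 0 0;-0.04 0.08 0.11 0 0 0;-0.08 0.132 0.11 0 0 0;-0.08 0.132 0.11 0 0 0",
  jaw=0.75,
)

```text
time_s: 4.97
ee_pos: [0.4428, 0.2679, 0.1353]
ee_rot: [[-0.997, 0.081, 0.001], [0.081, 0.997, 0.003], [-0.001, 0.003, -1.0]]
wrist_force: [-0.1, -0.1, -0.3]
gripper_width: 0.0641
grasp_force: 0.0
```

```bash
python3 lights.py w2
```

```text
light [432.9 192.1] [414, 174, 39, 37, 1121] [0.4514 0.3657 0.012 ]
light [313.8 193.8] [294, 176, 40, 37, 1161] [0.4444 0.2612 0.012 ]
light [172.1 284.2] [162, 276, 24, 18, 319] [0.5222 0.1188 0.012 ]
[([-0.20000000298023224, 268.8999938964844], [0.4733, 0.0114]), ([0.0, 234.39999389648438], [0.445, 0.022]), ([245.0, 236.0], [0.4611, 0.2087]), ([244.8000030517578, 270.5], [0.4896, 0.2044])]
5.025 [0.4432 0.2674 0.1351] [[-0.997, 0.082, 0.001], [0.082, 0.997, 0.003], [-0.001, 0.003, -1.0]] 0.064407665970525
```

View pics/w2.png

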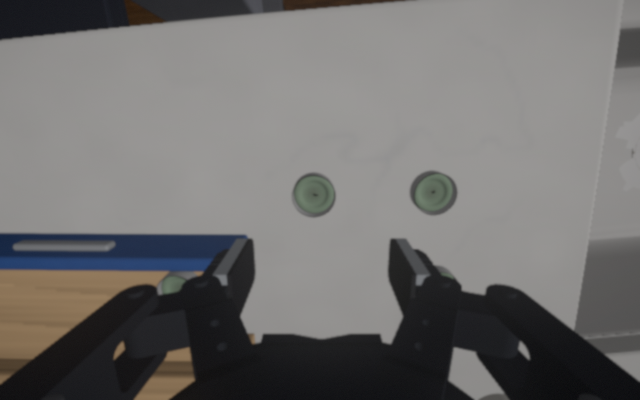

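Light 1 is in the drawer (172,284). The next one is under the gripper at (314,194).

apply_moves(
  commands="0 -0.001 -0.05 0 0 0; 0 -0.001 -0.09 0 0 0; 0 -0.001 -0.118 0 0 0; 0 -0.001 -0.128 0 0 0; 0 -0.001 -0.128 0 0 0",
)

```text
time_s: 5.65
ee_pos: [0.4462, 0.2617, 0.0056]
ee_rot: [[-0.996, 0.089, 0.0], [0.089, 0.996, -0.0], [-0.0, -0.0, -1.0]]
wrist_force: [-0.3, 0.4, -0.0]
gripper_width: 0.0642
grasp_force: 0.0
```

apply_moves(
  commands="0 0 0 0 0 0;0 0 0 0 0 0;0 0 0 0 0 0;0 0 0 0 0 0; 0 0 0.05 0 0 0; 0 0 0.1 0 0 0; 0.02 -0.06 0.11 0 0 0; 0.04 -0.115 0.11 0 0 0",
  jaw=0,
)

```text
time_s: 6.65
ee_pos: [0.4868, 0.1468, 0.1178]
ee_rot: [[-0.996, 0.085, 0.005], [0.085, 0.996, 0.001], [-0.005, 0.002, -1.0]]
wrist_force: [0.4, 0.3, 0.2]
gripper_width: 0.0345
grasp_force: 60.1
```

apply_moves(
  commands="0.01 -0.06 0 0 0 0; 0.02 -0.12 0 0 0 0; 0.026 -0.165 0 0 0 0; 0.026 -0.176 -0.03 0 0 0; 0.026 -0.176 -0.065 0 0 0; 0.026 -0.176 -0.086 0 0 0; 0.026 -0.176 -0.092 0 0 0",
)

```text
time_s: 7.52
ee_pos: [0.511, -0.0288, 0.0229]
ee_rot: [[-0.996, 0.088, -0.001], [0.088, 0.996, -0.0], [0.001, -0.0, -1.0]]
wrist_force: [0.1, 0.5, 0.1]
gripper_width: 0.0347
grasp_force: 60.1
```

apply_moves(
  commands="0 0 0 0 0 0;0 0 0 0 0 0;0 0 0 0 0 0;0 0 0.05 0 0 0; 0 0.02 0.11 0 0 0;-0.02 0.08 0.13 0 0 0;-0.04 0.14 0.13 0 0 0;-0.06 0.2 0.13 0 0 0",
  jaw=0.75,
)

```text
time_s: 8.52
ee_pos: [0.4529, 0.1677, 0.1545]
ee_rot: [[-0.996, 0.089, 0.002], [0.089, 0.996, 0.001], [-0.002, 0.001, -1.0]]
wrist_force: [1.2, 1.4, -0.7]
gripper_width: 0.0641
grasp_force: 0.0
```

apply_moves(
  commands="0 0.06 0 0 0 0; 0 0.12 0 0 0 0; 0 0.18 0 0 0 0; 0 0.195 0 0 0 0; 0 0.195 0 0 0 0",
)

```text
time_s: 9.15
ee_pos: [0.4527, 0.3616, 0.1532]
ee_rot: [[-0.996, 0.086, -0.0], [0.086, 0.996, -0.0], [0.0, -0.0, -1.0]]
wrist_force: [-0.0, -0.2, -0.9]
gripper_width: 0.0639
grasp_force: 0.0
```

```bash
python3 lights.py w3
```

```text
light [326.8 185.3] [308, 168, 38, 36, 1060] [0.4516 0.3664 0.012 ]
light [339.4 275.8] [322, 262, 35, 28, 744] [0.5458 0.3716 0.012 ]
light [ 91.2 279.8] [76, 265, 31, 30, 654] [0.5295 0.1187 0.012 ]
[([-0.0, 228.0], [0.4538, 0.0958]), ([155.0, 228.0], [0.4645, 0.2247]), ([155.0, 258.0], [0.4907, 0.2187]), ([0.0, 258.0], [0.4801, 0.086])]
9.2 [0.4532 0.3598 0.1532] [[-0.996, 0.088, -0.0], [0.088, 0.996, -0.001], [0.0, -0.001, -1.0]] 0.06420032727445928
```

apply_moves(
  commands="-0.001 0.005 -0.05 0 0 0; -0.001 0.005 -0.1 0 0 0; -0.001 0.005 -0.135 0 0 0; -0.001 0.005 -0.148 0 0 0; -0.001 0.005 -0.148 0 0 0;-0.001 0.005 -0.148 0 0 0",
)

```text
time_s: 9.95
ee_pos: [0.4532, 0.3662, 0.0069]
ee_rot: [[-0.996, 0.088, 0.002], [0.088, 0.996, 0.001], [-0.002, 0.001, -1.0]]
wrist_force: [0.8, -0.8, -0.2]
gripper_width: 0.0639
grasp_force: 0.0
```

apply_moves(
  commands="0 0 0 0 0 0;0 0 0 0 0 0;0 0 0 0 0 0;0 0 0 0 0 0; 0 0 0.05 0 0 0; 0 0 0.1 0 0 0; 0.01 -0.055 0.11 0 0 0; 0.02 -0.115 0.11 0 0 0",
  jaw=0,
)

```text
time_s: 10.95
ee_pos: [0.4731, 0.2511, 0.1172]
ee_rot: [[-0.996, 0.085, 0.004], [0.085, 0.996, 0.002], [-0.004, 0.002, -1.0]]
wrist_force: [1.9, -1.5, -0.5]
gripper_width: 0.035
grasp_force: 60.1
```

apply_moves(
  commands="0.02 -0.055 0 0 0 0; 0.03 -0.11 0 0 0 0; 0.045 -0.165 0 0 0 0; 0.045 -0.2 -0.02 0 0 0; 0.045 -0.2 -0.06 0 0 0; 0.045 -0.2 -0.085 0 0 0; 0.045 -0.2 -0.092 0 0 0; 0.045 -0.2 -0.092 0 0 0",
)

```text
time_s: 11.95
ee_pos: [0.5174, 0.0513, 0.0237]
ee_rot: [[-0.996, 0.087, 0.0], [0.087, 0.996, 0.0], [-0.0, 0.0, -1.0]]
wrist_force: [0.4, 1.1, -0.3]
gripper_width: 0.0345
grasp_force: 60.1
```

apply_moves(
  commands="0 0 0 0 0 0;0 0 0 0 0 0;0 0 0 0 0 0;0 0 0.05 0 0 0; 0 0 0.11 0 0 0;-0.04 0 0.15 0 0 0; -0.09 0 0.18 0 0 0; -0.1 0 0.2 0 0 0",
  jaw=0.75,
)

```text
time_s: 12.95
ee_pos: [0.4143, 0.0509, 0.2249]
ee_rot: [[-0.996, 0.087, 0.0], [0.087, 0.996, -0.001], [-0.001, -0.001, -1.0]]
wrist_force: [0.9, 0.6, -0.5]
gripper_width: 0.0639
grasp_force: 0.0
```

```bash
python3 lights.py w4
```

```text
light [585.9 254.9] [574, 243, 25, 24, 439] [0.5468 0.372  0.012 ]
light [263.7 259.6] [253, 247, 24, 25, 468] [ 0.5174 -0.0305  0.012 ]
light [329.4 259.1] [316, 247, 28, 25, 539] [0.5238 0.0511 0.012 ]
[([193.0, 238.0], [0.4641, -0.091]), ([193.0, 217.0], [0.4409, -0.0864]), ([460.0, 217.0], [0.465, 0.1915]), ([460.0, 238.0], [0.4888, 0.1923])]
13.0 [0.4155 0.0512 0.2268] [[-0.996, 0.087, 0.004], [0.087, 0.996, -0.001], [-0.004, -0.0, -1.0]] 0.06398673005645167
```

View pics/w4.png

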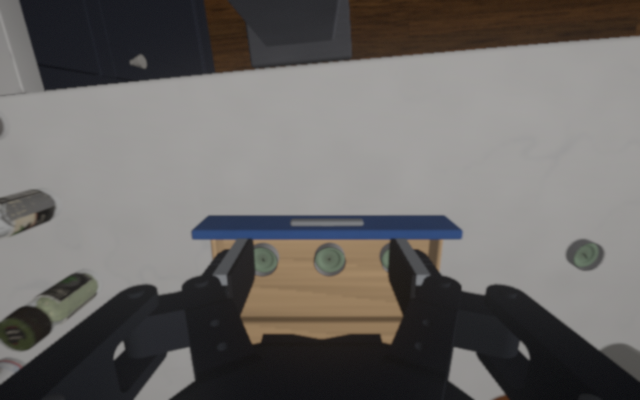

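All three lights are in the drawer, at (264,260), (329,259) and partly hidden near (390,259). The fourth is on the worktop at (586,255). Next is closing the drawer.

apply_moves(
  commands="-0.01 0 -0.05 0 0 0; -0.01 0 -0.1 0 0 0; -0.01 0 -0.15 0 0 0; -0.01 0 -0.185 0 0 0; -0.01 0 -0.192 0 0 0; 0.01 -0.001 -0.192 0 0 0; 0.025 -0.002 -0.192 0 0 0; 0.035 -0.003 -0.192 0 0 0",
  jaw=0,
)

```text
time_s: 14.0
ee_pos: [0.4535, 0.048, 0.032]
ee_rot: [[-0.996, 0.088, 0.001], [0.088, 0.996, 0.0], [-0.001, 0.0, -1.0]]
wrist_force: [-1.4, 0.4, 0.5]
gripper_width: -0.0001
grasp_force: 0.3
```

apply_moves(
  commands="0.01 -0.001 0 0 0 0; 0.02 -0.002 0 0 0 0; 0.03 -0.003 0 0 0 0; 0.04 -0.0035 0 0 0 0; 0.05 -0.0045 0 0 0 0; 0.06 -0.005 0 0 0 0; 0.065 -0.0055 0 0 0 0; 0.07 -0.006 0 0 0 0",
)

```text
time_s: 15.0
ee_pos: [0.5224, 0.0421, 0.0312]
ee_rot: [[-0.996, 0.088, -0.0], [0.088, 0.996, 0.0], [0.0, 0.0, -1.0]]
wrist_force: [-1.0, -0.3, -0.2]
gripper_width: 0.0002
grasp_force: 0.4
```

apply_moves(
  commands="0.005 -0.0005 0 0 0 0; 0.01 -0.001 0 0 0 0; 0.013 -0.001 0 0 0 0; 0.016 -0.0015 0 0 0 0; 0.019 -0.002 0 0 0 0;0.019 -0.002 0 0 0 0",
)

```text
time_s: 15.75
ee_pos: [0.5398, 0.0404, 0.0311]
ee_rot: [[-0.996, 0.087, -0.003], [0.087, 0.996, 0.0], [0.003, -0.0, -1.0]]
wrist_force: [-4.1, 1.5, 1.1]
gripper_width: 0.0
grasp_force: 2.2
```

apply_moves(
  commands="0.003 0 0 0 0 0; 0.006 -0.0005 0 0 0 0; 0.009 -0.001 0 0 0 0;0.012 -0.001 0 0 0 0; 0.012 -0.001 0 0 0 0",
)

```text
time_s: 16.38
ee_pos: [0.5497, 0.0391, 0.0309]
ee_rot: [[-0.996, 0.087, -0.007], [0.087, 0.996, -0.001], [0.007, -0.001, -1.0]]
wrist_force: [-12.1, 2.8, 7.2]
gripper_width: 0.0002
grasp_force: 6.2
```

apply_moves(
  commands="-0.03 0.003 0 0 0 0; -0.06 0.004 0.01 0 0 0; -0.09 0.005 0.05 0 0 0; -0.1 0.005 0.1 0 0 0; -0.1 0.005 0.16 0 0 0; -0.1 0.005 0.2 0 0 0; -0.1 0.005 0.2 0 0 0",
  jaw=0.75,
)

```text
time_s: 17.25
ee_pos: [0.456, 0.044, 0.2348]
ee_rot: [[-0.996, 0.089, 0.009], [0.089, 0.996, 0.0], [-0.009, 0.001, -1.0]]
wrist_force: [-0.9, -0.3, -0.1]
gripper_width: 0.0643
grasp_force: 0.0
```

```bash
python3 lights.py w5; python3 -c "
from h import *
print(np.round(manip.get_obs()['qpos'],1))
d=cam('top');cv2.imwrite('pics/t5.png',cv2.resize(d['img'][95:260,200:450],None,fx=3.2,fy=3.2,interpolation=2))"
```

```text
light [587.2 217.5] [575, 205, 25, 25, 453] [0.5456 0.3698 0.012 ]
[([254.0, 254.0], [0.5359, -0.0384]), ([452.0, 254.0], [0.5558, 0.182]), ([452.0, 278.0], [0.5861, 0.1828]), ([254.0, 278.0], [0.5657, -0.0429])]
17.3 [0.4548 0.0438 0.2329] [[-0.996, 0.089, 0.005], [0.089, 0.996, -0.0], [-0.005, 0.0, -1.0]] 0.06415591343363743
[  6.5  14.3 -19.2 110.    5.7  56.3  69.6]
```

View pics/w5.png

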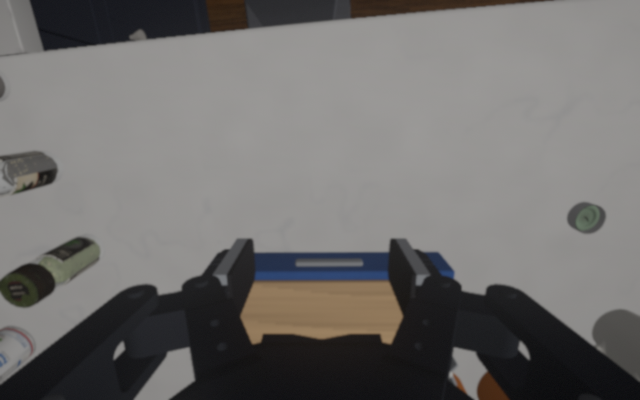

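apply_moves(
  commands="0.02 0 0.03 0 0 -0.18; 0.04 -0.01 0.06 0 0 -0.36; 0.06 -0.01 0.09 0 0 -0.54; 0.09 -0.02 0.1 0 0 -0.72; 0.12 -0.03 0.1 0 0 -0.9; 0.14 -0.04 0.1 0 0 -1.08; 0.16 -0.05 0.1 0 0 -1.26; 0.177 -0.054 0.1 0 0 -1.44",
)

```text
time_s: 18.35
ee_pos: [0.6309, -0.0111, 0.3289]
ee_rot: [[-0.036, 0.999, -0.003], [0.999, 0.036, -0.001], [-0.001, -0.003, -1.0]]
wrist_force: [-0.5, 0.3, 0.3]
gripper_width: 0.0638
grasp_force: 0.0
```

apply_moves(
  commands="0 0 0 0 0 -0.13; 0 0 0 0 0 -0.13;0 0 0 0 0 -0.13;0 0 0 0 0 -0.13",
)

```text
time_s: 18.85
ee_pos: [0.6301, -0.01, 0.3311]
ee_rot: [[0.085, 0.996, -0.0], [0.996, -0.085, -0.0], [-0.0, -0.0, -1.0]]
wrist_force: [-0.8, -1.2, -0.0]
gripper_width: 0.0641
grasp_force: 0.0
```

```bash
python3 lights.py w6
python3 - <<'E'
from h import *
d=cam('top')
t=[(232,170),(268,175),(292,178),(330,183),(353,186),(391,190),(415,193),(450,200)]
for x,y in t: print(onz(d,x/3.2+200,y/3.2+95,.109).round(4))
print(np.round(manip.get_obs()['qpos'],1))
E
```

```text
light [444.3 201.1] [437, 190, 23, 33, 154] [ 0.8127 -0.0907  0.012 ]
[([266.1000061035156, 6.0], [0.5805, 0.1837]), ([272.6000061035156, 5.800000190734863], [0.5881, 0.1833]), ([280.1000061035156, 229.0], [0.5638, -0.0976]), ([273.70001220703125, 229.1999969482422], [0.5547, -0.0972])]
18.9 [ 0.6301 -0.0101  0.3312] [[0.086, 0.996, -0.0], [0.996, -0.086, 0.0], [-0.0, -0.0, -1.0]] 0.06385723961504898
[0.6619 0.1611 0.109 ]
[0.6579 0.1195 0.109 ]
[0.6556 0.0919 0.109 ]
[0.6517 0.0481 0.109 ]
[0.6494 0.0217 0.109 ]
[ 0.6467 -0.0219  0.109 ]
[ 0.6444 -0.0493  0.109 ]
[ 0.638  -0.0895  0.109 ]
[-1.9 26.1  0.9 74.8 -0.4 79.1 -5.9]
```

View pics/w6.png

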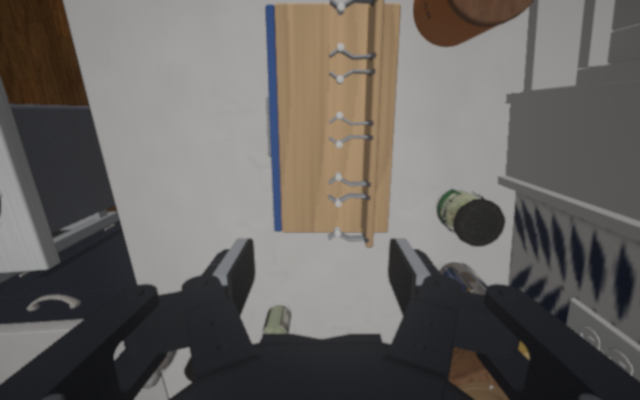

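Jaw tips (white balls) are at about (341,7), (340,48), (340,78), (340,116), (339,144), (338,178), (338,203), (337,234). Consecutive pairs make up the four clips. Blue drawer front is flush.

Run:
```python
from h import *
d=cam('wrist'); im=d['img']
m=cv2.inRange(im,(165,165,165),(255,255,255)); m[:,:325]=0; m[:,352:]=0; m[245:]=0
n,_,st,ce=cv2.connectedComponentsWithStats(m)
for i in range(1,n):
    if st[i,4]>8: print(ce[i].round(1),st[i].tolist(),onz(d,*ce[i],.109).round(4))
print('manual'); 
for p in [(341,7),(340,48), (340,78), (340,116), (339,144), (338,178), (338,203), (337,234)]: print(onz(d,*p,.109).round(4)[:2])
print('rail front/back at',onz(d,366,240,.118),onz(d,373,240,.118))
```

```text
[340.5   5.4] [339, 3, 4, 6, 19] [0.6647 0.1619 0.109 ]
[339.7  46.1] [338, 44, 5, 5, 18] [0.6611 0.1229 0.109 ]
[339.5  78.3] [338, 77, 4, 4, 14] [0.6586 0.0904 0.109 ]
[338.7 114.5] [337, 113, 4, 4, 14] [0.655  0.0521 0.109 ]
[338.5 143.7] [337, 142, 4, 4, 14] [0.6524 0.0195 0.109 ]
[338.  176.5] [337, 175, 3, 4, 12] [ 0.6491 -0.0189  0.109 ]
[337.8 202.7] [336, 201, 4, 4, 12] [ 0.6464 -0.0511  0.109 ]
[337.  232.7] [336, 231, 3, 5, 13] [ 0.6427 -0.0898  0.109 ]
manual
[0.6651 0.1603]
[0.6613 0.121 ]
[0.6592 0.0907]
[0.6563 0.0503]
[0.6529 0.0192]
[ 0.6489 -0.0207]
[ 0.6467 -0.0515]
[ 0.6426 -0.0916]
rail front/back at [ 0.6772253  -0.09881754  0.118     ] [ 0.6857674 -0.0995547  0.118    ]
```

apply_moves(
  commands="-0.02 -0.05 0 0 0 0; -0.04 -0.1 0 0 0 0; -0.06 -0.15 -0.01 0 0 0; -0.08 -0.2 -0.02 0 0 0; -0.096 -0.25 -0.04 0 0 0; -0.096 -0.257 -0.05 0 0 0; -0.096 -0.257 -0.05 0 0 0; -0.096 -0.257 -0.05 0 0 0",
  jaw=0.9,
)

```text
time_s: 20.0
ee_pos: [0.5352, -0.2653, 0.2818]
ee_rot: [[0.084, 0.996, 0.001], [0.996, -0.084, 0.001], [0.001, 0.001, -1.0]]
wrist_force: [-0.1, 1.2, 0.2]
gripper_width: 0.0768
grasp_force: 0.0
```

```bash
python3 lights.py w7; python3 -c "
from h import *
d=cam('wrist')
print(proj(d,(.534,-.267,.105)),proj(d,(.4215,-.29,.105)))"
```

```text
[([321.70001220703125, 2.4000000953674316], [0.5506, -0.0883]), ([333.6000061035156, -3.0], [0.5634, -0.0843]), ([505.0, 375.0], [0.7759, -0.5868]), ([493.1000061035156, 380.3999938964844], [0.7591, -0.595])]
20.05 [ 0.5353 -0.2653  0.2819] [[0.084, 0.996, 0.001], [0.996, -0.084, 0.0], [0.0, 0.001, -1.0]] 0.07676999544301832
[320.18900465 180.01115227] [217.29527852 209.65683013]
```

View pics/w7.png

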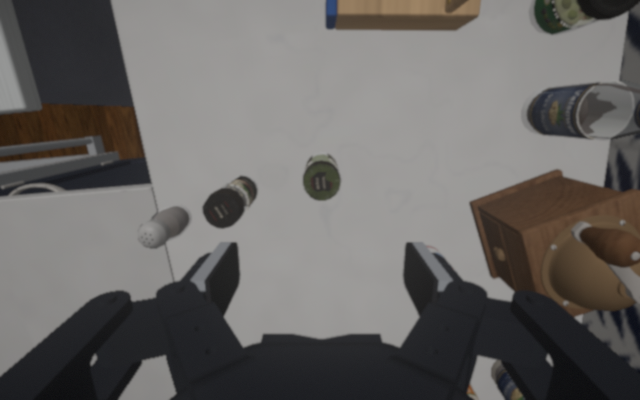

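Green cap centre is at (322,181), predicted (320,180). Cream cap at (221,208), salt at (165,228).

apply_moves(
  commands="0.001 -0.002 -0.05 0 0 0; 0.001 -0.002 -0.1 0 0 0; 0.001 -0.002 -0.15 0 0 0; 0.001 -0.002 -0.19 0 0 0; 0.001 -0.002 -0.207 0 0 0; 0.001 -0.002 -0.211 0 0 0; 0.001 -0.002 -0.211 0 0 0",
)

```text
time_s: 20.98
ee_pos: [0.5361, -0.2692, 0.0715]
ee_rot: [[0.087, 0.996, 0.002], [0.996, -0.087, -0.001], [-0.001, 0.002, -1.0]]
wrist_force: [-0.4, 0.9, 0.9]
gripper_width: 0.077
grasp_force: 0.0
```

apply_moves(
  commands="0 0 0 0 0 0;0 0 0 0 0 0;0 0 0 0 0 0;0 0 0 0 0 0;0 0 0 0 0 0",
  jaw=0,
)

```text
time_s: 21.6
ee_pos: [0.5357, -0.2693, 0.0715]
ee_rot: [[0.087, 0.996, 0.002], [0.996, -0.087, -0.001], [-0.001, 0.002, -1.0]]
wrist_force: [-0.4, -0.2, 5.4]
gripper_width: 0.0396
grasp_force: 60.2
```

apply_moves(
  commands="0 0 0.06 0 0 0; 0 0 0.12 0 0 0; 0 0.04 0.16 0 0 0; 0.015 0.1 0.16 0 0 0; 0.03 0.16 0.16 0 0 0; 0.045 0.22 0.16 0 0 0; 0.06 0.28 0.16 0 0 0; 0.073 0.335 0.16 0 0 0",
)

```text
time_s: 22.6
ee_pos: [0.6083, 0.0683, 0.2306]
ee_rot: [[0.086, 0.996, 0.0], [0.996, -0.086, 0.0], [0.0, 0.0, -1.0]]
wrist_force: [1.4, -0.8, -1.0]
gripper_width: 0.0392
grasp_force: 61.0
```

apply_moves(
  commands="0 0.009 0 0 0 0; 0 0.009 -0.04 0 0 0; 0 0.009 -0.075 0 0 0;0 0.009 -0.09 0 0 0; 0 0.009 -0.096 0 0 0; 0 0.009 -0.096 0 0 0;0 0.009 -0.096 0 0 0",
)

```text
time_s: 23.48
ee_pos: [0.6089, 0.075, 0.1355]
ee_rot: [[0.087, 0.996, 0.002], [0.996, -0.087, 0.0], [0.001, 0.002, -1.0]]
wrist_force: [0.4, 0.4, -1.4]
gripper_width: 0.0392
grasp_force: 61.0
```

apply_moves(
  commands="0.012 -0.001 0 0 0 0; 0.024 -0.002 0 0 0 0; 0.032 -0.003 0 0 0 0; 0.038 -0.0035 0 0 0 0; 0.043 -0.004 0 0 0 0; 0.048 -0.0045 0 0 0 0; 0.052 -0.0045 0 0 0 0; 0.052 -0.0045 0 0 0 0",
)

```text
time_s: 24.48
ee_pos: [0.6611, 0.0703, 0.1342]
ee_rot: [[0.087, 0.996, 0.001], [0.996, -0.087, -0.0], [-0.0, 0.001, -1.0]]
wrist_force: [1.6, -1.4, -4.0]
gripper_width: 0.0391
grasp_force: 60.9
```

apply_moves(
  commands="0.003 0 0 0 0 0; 0.006 -0.0005 0 0 0 0; 0.008 -0.0005 0 0 0 0; 0.010 -0.001 0 0 0 0;0.010 -0.001 0 0 0 0",
)

```text
time_s: 25.1
ee_pos: [0.6708, 0.0695, 0.1344]
ee_rot: [[0.087, 0.996, 0.001], [0.996, -0.087, 0.0], [0.0, 0.001, -1.0]]
wrist_force: [2.8, -0.4, -1.2]
gripper_width: 0.0394
grasp_force: 61.0
```

apply_moves(
  commands="0.002 0 0 0 0 0; 0.004 -0.0005 0 0 0 0; 0.005 -0.0005 0 0 0 0; 0.005 -0.0005 0 0 0 0",
)

```text
time_s: 25.6
ee_pos: [0.6719, 0.0695, 0.1339]
ee_rot: [[0.086, 0.996, -0.007], [0.996, -0.086, 0.0], [-0.0, -0.007, -1.0]]
wrist_force: [-8.5, 0.4, 4.3]
gripper_width: 0.0395
grasp_force: 61.8
```

apply_moves(
  commands="-0.003 0 0 0 0 0; -0.003 0 0 0 0 0",
)

```text
time_s: 25.85
ee_pos: [0.6716, 0.0693, 0.134]
ee_rot: [[0.087, 0.996, -0.001], [0.996, -0.087, 0.0], [0.0, -0.001, -1.0]]
wrist_force: [-2.8, 0.4, -0.8]
gripper_width: 0.0393
grasp_force: 61.1
```

apply_moves(
  commands="0 0 0 0 0 0;0 0 0 0 0 0;0 0 0 0 0 0;0 0 0.03 0 0 0; 0 0 0.08 0 0 0; -0.02 -0.03 0.12 0 0 0; -0.06 -0.08 0.14 0 0 0; -0.1 -0.13 0.14 0 0 0",
  jaw=0.8,
)

```text
time_s: 26.85
ee_pos: [0.5759, -0.0576, 0.276]
ee_rot: [[0.086, 0.996, 0.004], [0.996, -0.086, -0.001], [-0.0, 0.004, -1.0]]
wrist_force: [0.3, -1.5, 0.1]
gripper_width: 0.0685
grasp_force: 0.0
```

Run:
```python
from h import *
d=cam('scene'); e=cam('top')
a=cv2.resize(d['img'][130:300,200:440],(790,560),interpolation=2); cv2.imwrite('pics/s8.png',a)
o=manip.get_obs(); print(o['time_s'],np.round(o['ee_pos'],4))
```

```text
26.95 [ 0.5722 -0.0641  0.2757]
```

View pics/s8.png

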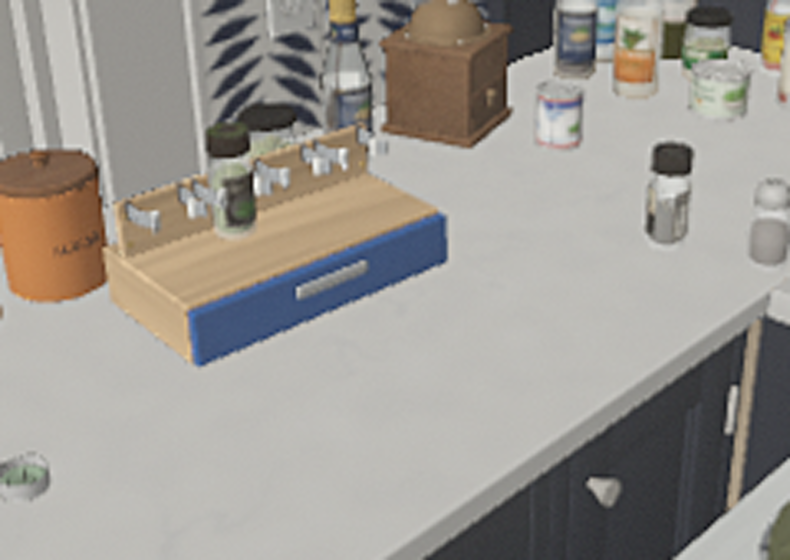

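The green jar stands upright in clip 2 (235,180 in crop) and the drawer is flush. The cream jar is next.

apply_moves(
  commands="-0.03 -0.05 0 0 0 0; -0.06 -0.1 0 0 0 0; -0.095 -0.145 0 0 0 0; -0.12 -0.195 0 0 0 0; -0.147 -0.225 0 0 0 0; -0.147 -0.225 0 0 0 0;-0.147 -0.225 0 0 0 0",
  jaw=0.9,
)

```text
time_s: 27.82
ee_pos: [0.4296, -0.2807, 0.2743]
ee_rot: [[0.087, 0.996, 0.001], [0.996, -0.087, 0.0], [0.001, 0.001, -1.0]]
wrist_force: [-0.0, 1.3, -0.6]
gripper_width: 0.0772
grasp_force: 0.0
```

Run:
```python
from h import *
d=cam('wrist'); im=d['img']; cv2.imwrite('pics/w9.png',im)
u,v=proj(d,(.4255,-.288,.105)); print(u,v)
m=(im.max(2)<75).astype(np.uint8); y0,y1,x0,x1=int(v)-35,int(v)+35,int(u)-40,int(u)+40
k=np.zeros_like(m);k[y0:y1,x0:x1]=m[y0:y1,x0:x1]; k=cv2.morphologyEx(k,cv2.MORPH_OPEN,np.ones((9,9)))
n,_,st,ce=cv2.connectedComponentsWithStats(k)
for i in range(1,n): print(ce[i],st[i].tolist(),onz(d,*ce[i],.105))
cv2.imwrite('pics/w9c.png',cv2.resize(im[100:300,200:440],None,fx=2.5,fy=2.5))
o=manip.get_obs(); print(o['time_s'],np.round(o['ee_pos'],4))
```

```text
317.9834513191019 187.13721777184796
[317.62922374 187.47762557] [300, 169, 36, 38, 1095] [ 0.42510718 -0.28832497  0.105     ]
27.875 [ 0.4299 -0.2803  0.2742]
```

View pics/w9c.png

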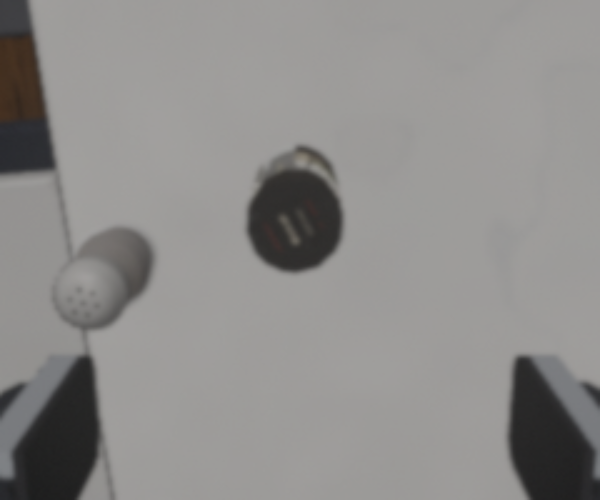

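The cream cap is centred at (318,187), with the salt clear to its left.

apply_moves(
  commands="-0.0045 -0.008 -0.05 0 0 0; -0.0045 -0.008 -0.1 0 0 0; -0.0045 -0.008 -0.15 0 0 0; -0.0045 -0.008 -0.185 0 0 0; -0.0045 -0.008 -0.199 0 0 0; -0.0045 -0.008 -0.203 0 0 0; -0.0045 -0.008 -0.203 0 0 0",
)

```text
time_s: 28.75
ee_pos: [0.4253, -0.2895, 0.072]
ee_rot: [[0.086, 0.996, 0.001], [0.996, -0.086, -0.001], [-0.001, 0.001, -1.0]]
wrist_force: [0.4, 0.1, 0.5]
gripper_width: 0.077
grasp_force: 0.0
```

apply_moves(
  commands="0 0 0 0 0 0;0 0 0 0 0 0;0 0 0 0 0 0;0 0 0 0 0 0;0 0 0 0 0 0",
  jaw=0,
)

```text
time_s: 29.38
ee_pos: [0.4249, -0.2898, 0.0722]
ee_rot: [[0.087, 0.996, 0.002], [0.996, -0.087, -0.001], [-0.001, 0.002, -1.0]]
wrist_force: [-0.9, 0.3, 6.3]
gripper_width: 0.0394
grasp_force: 60.1
```

apply_moves(
  commands="0 0 0.06 0 0 0; 0 0 0.12 0 0 0; 0.02 0.03 0.16 0 0 0; 0.055 0.075 0.16 0 0 0; 0.09 0.12 0.16 0 0 0; 0.125 0.165 0.16 0 0 0; 0.16 0.21 0.16 0 0 0; 0.175 0.225 0.16 0 0 0",
)

```text
time_s: 30.38
ee_pos: [0.6008, -0.0598, 0.231]
ee_rot: [[0.082, 0.997, 0.0], [0.997, -0.082, 0.002], [0.002, 0.0, -1.0]]
wrist_force: [-0.3, -0.4, -0.5]
gripper_width: 0.0393
grasp_force: 61.1
```

apply_moves(
  commands="0 0 -0.04 0 0 0; 0 0 -0.075 0 0 0;0 0 -0.09 0 0 0; 0 0 -0.096 0 0 0; 0 0 -0.096 0 0 0;0 0 -0.096 0 0 0",
)

```text
time_s: 31.12
ee_pos: [0.6001, -0.0646, 0.1364]
ee_rot: [[0.087, 0.996, 0.002], [0.996, -0.087, -0.0], [0.0, 0.002, -1.0]]
wrist_force: [0.2, 0.1, -0.4]
gripper_width: 0.0393
grasp_force: 61.1
```

apply_moves(
  commands="0.012 -0.001 0 0 0 0; 0.024 -0.002 0 0 0 0; 0.032 -0.003 0 0 0 0; 0.038 -0.0035 0 0 0 0; 0.043 -0.004 0 0 0 0; 0.048 -0.0045 -0.001 0 0 0; 0.053 -0.0045 -0.001 0 0 0; 0.058 -0.005 -0.001 0 0 0",
)

```text
time_s: 32.12
ee_pos: [0.6587, -0.0694, 0.1344]
ee_rot: [[0.087, 0.996, 0.002], [0.996, -0.087, -0.0], [0.0, 0.002, -1.0]]
wrist_force: [-0.4, 1.1, -0.9]
gripper_width: 0.0394
grasp_force: 61.1
```

apply_moves(
  commands="0.002 0 0 0 0 0; 0.004 -0.0005 0 0 0 0; 0.005 -0.0005 0 0 0 0; 0.005 -0.0005 0 0 0 0",
)

```text
time_s: 32.62
ee_pos: [0.6596, -0.0695, 0.1344]
ee_rot: [[0.087, 0.996, -0.006], [0.996, -0.087, 0.001], [0.0, -0.006, -1.0]]
wrist_force: [-10.3, 1.8, 8.7]
gripper_width: 0.039
grasp_force: 62.4
```

apply_moves(
  commands="-0.004 0 0 0 0 0; -0.004 0 0 0 0 0",
)

```text
time_s: 32.88
ee_pos: [0.6588, -0.0698, 0.1344]
ee_rot: [[0.087, 0.996, 0.001], [0.996, -0.087, 0.0], [0.0, 0.001, -1.0]]
wrist_force: [0.6, 0.8, 1.6]
gripper_width: 0.0393
grasp_force: 61.2
```

apply_moves(
  commands="0 0 0 0 0 0;0 0 0 0 0 0;0 0 0 0 0 0;0 0 0.03 0 0 0; 0 0 0.08 0 0 0; -0.03 -0.02 0.12 0 0 0; -0.08 -0.05 0.14 0 0 0; -0.12 -0.08 0.14 0 0 0",
  jaw=0.8,
)

```text
time_s: 33.88
ee_pos: [0.5375, -0.1511, 0.2762]
ee_rot: [[0.087, 0.996, 0.003], [0.996, -0.087, -0.001], [-0.001, 0.004, -1.0]]
wrist_force: [0.2, -0.6, 0.2]
gripper_width: 0.0684
grasp_force: 0.0
```

apply_moves(
  commands="-0.04 -0.04 0 0 0 0;-0.04 -0.04 0 0 0 0;-0.04 -0.04 0 0 0 0",
)

```text
time_s: 34.25
ee_pos: [0.4987, -0.1896, 0.2744]
ee_rot: [[0.087, 0.996, 0.001], [0.996, -0.087, 0.0], [0.0, 0.001, -1.0]]
wrist_force: [-0.3, 0.6, -0.6]
gripper_width: 0.0681
grasp_force: 0.0
```

Run:
```python
from h import *
d=cam('scene'); e=cam('top')
a=cv2.resize(d['img'][130:300,200:440],(560,400),interpolation=2); b=cv2.resize(e['img'][100:260,200:420],(225*2,327),interpolation=2)
cv2.imwrite('pics/s10.png',np.vstack([cv2.copyMakeBorder(a,0,0,0,240,0)[:390],cv2.copyMakeBorder(cv2.resize(e['img'][120:225,205:420],(430,210)),0,0,0,370,0)]))
print(manip.get_obs()['time_s'])
```

```text
34.35
```

View pics/s10.png

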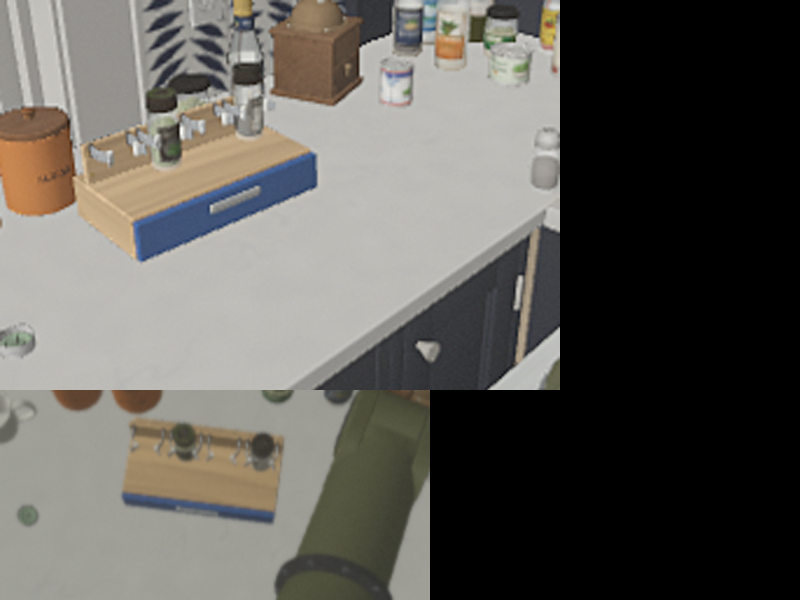

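Both jars stand upright in clips 2 and 4, at (163,130) and (247,100). The drawer is flush and the fourth light is on the worktop at (15,340).

```bash
python3 -c "
from cell import manip
print(manip.hand_in())"
```

```text
the job is handed in; nothing more can be done
None
```

I've handed the job in; no verdict came back. By the last pictures, both spice jars present stand upright in clips 2 and 4, pushed in to the rail. Three tea lights are in the closed drawer, the fourth is on the worktop, and I didn't touch the salt or the tin.

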